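Clip the pattern boards and check the seam

ROBOT

A 7-joint arm with a two-finger parallel gripper is mounted at the origin on the work surface. World frame = base frame: x ahead of the robot, y to its left, z up, the work surface at z = 0. Lengths are in m, angles in rad, forces in N, time in s.
With the tool pointing down it reaches from about 0.425 to 0.925 m from the base axis. Payload 6.8 kg.
Tool frame: the origin (TCP) lies midway between the tips of the shut fingers; the grasp point (between the pads) lies 19 mm behind it; z points along the fingers, y is the line along which they close (so a half turn about z gives the same grasp; the last joint's range is limited). The gripper opens to 85 mm and grips with 20 to 120 N. Pads are 22 mm wide; open, the fingers measure 114 mm over their backs; the gripper's body (76 mm by 85 mm) begins 54 mm behind the grasp point. The pads swing forward as they close: fully open they stand 13 mm farther back than shut.
Start: joints at [1.1, 0.477, 0.022, 1.555, -0.011, 1.109, -0.083], TCP at [0.24, -0.631, 0.231] pointing down, gripper open.
Joint ranges: [-2.96, 2.96], [-0.34, 2.1], [-1.41, 1.46], [0.24, 2.44], [-1.37, 4.51], [0.17, 1.92], [-2.96, 2.96]. Speed limits (rad/s): [2.39, 2.39, 3.14, 3.14, 3.14, 3.14, 3.14].

INTERFACE

Orientations are given as a unit quaternion [w, x, y, z].
In Python, from station import * gives the robot as it stands.
- The arm moves only by the shell command python3 -m creep 'ROWS' [FORCE]. ROWS is JSON, a list of rows, each a list of 7 numbers: the gripper command: -1 is shut, 1 is fully open, values between are in proportion, then the shift along the world's x, y, z in mm, then the turn, a rotation vector about the world's x, y, z in rad. A call has 1 to 5 rows; each row shifts and turns the commanded pose from where the row before left it; what a row does not reach is not made up. A row lasts 1/8 s, in which the tool goes at most 62.5 mm and 10.7 degrees, less where a joint would pass 70% of its speed; a pose out of reach is approached as far as the arm can. A call is refused whole if a number of a shift passes 62.5 or a number of a turn 0.188, either way. A call with a gripper value outside its range is refused whole. The fingers move at their own pace and stop on an object; FORCE is the grip in N (left out, the last holds). Time passes only in rows, so rows that do not move let the fingers close. It gives the time, the measured TCP pose, the force, the opening and the grip force at its end, in the units of the state.
- get_obs(): the state, without advancing time (a new reading comes with each control period).
- read_camera(name): name is "side" or "top" or "wrist"; returns (picture, depth): 400x640x3 uint8, red, green, blue; 400x640 float32, m along the optical axis (not along the pixel's ray), 0 where there is no reading.
- camera_params(name): a dict with "intrinsics" (3x3 intrinsics, pixels), "cam_to_world" (4x4, takes a point from camera to world coordinates); the wrist camera has in their place "mount" (4x4, takes a point from camera to tool coordinates, whose origin is the TCP and whose axes are the flange's). Camera axes: x right, y up, looking along -z (the intrinsics and any distortion apply to the point x, -y, -z); pixel columns grow to the right and rows downward; lengths in m; the calibration is good to about 2 mm. A picture is of the moment at which its call begins: read the wrist's pose just before it. camera_params takes no time and is no camera call.
- hand_in(): hands the job in; it is judged then, once.
The state is a dict: "t": time; "q": joint angles; "joint_vel": joint speeds; "joint_torque": joint torques, N m; "eef_pos": TCP position; "tool_rot": TCP orientation; "contact_force": force on the tool from outside, world axes, zero at the start; "torque": the same for the moment, N m; "gripper_width": opening from 0.0 (shut) to 1.0 (fully open); "grasp_force": force on a finger pad.
Only numpy, scipy, OpenCV 4.12 (cv2) and the standard library are available. Lean on these libraries where they do the work, as an engineer would, in place of code of your own. Each camera call takes 0.05 s, during which the arm holds its last target. There are 200 camera calls.

TASK

Press every pattern board (there are three or four) tongue first into a spring clip of its own on the plywood jig, squarely and fully home against the stop. Then take the stylus from its stand and, to check that no board stands proud, run it upright along the black groove from the red dot to the blue dot, tip down in the groove all the way and no faster than about 5 cm a second, and put the stylus back upright in its stand with all the boards still home. Leave the glue stick and the wooden offcut in front of the jig where they are.

Things in the scene. Friction and masses are not known exactly. Their poses are not given: they have to be found in the camera images.
- board_red: Plywood board, about 110 g: main part 70 x 70 x 9 mm; darker thin tongue on its +x side, 30 long, 60 wide, 5 mm thick, flush with the underside; on top a red grip block, 50 (x) x 20 (y) mm, 9 to 39 mm high, to pinch across y. Origin: centre of the main part's underside, under the block; tongue edge at x +65 mm, tail at -35. Starts flat, tongue away from the robot within 0.6 rad. May be absent.
- board_yellow: Plywood board, about 110 g: main part 70 x 70 x 9 mm; darker thin tongue on its +x side, 30 long, 60 wide, 5 mm thick, flush with the underside; on top a yellow grip block, 50 (x) x 20 (y) mm, 9 to 39 mm high, to pinch across y. Origin: centre of the main part's underside, under the block; tongue edge at x +65 mm, tail at -35. Starts flat, tongue away from the robot within 0.6 rad. May be absent.
- board_green: Plywood board, about 110 g: main part 70 x 70 x 9 mm; darker thin tongue on its +x side, 30 long, 60 wide, 5 mm thick, flush with the underside; on top a green grip block, 50 (x) x 20 (y) mm, 9 to 39 mm high, to pinch across y. Origin: centre of the main part's underside, under the block; tongue edge at x +65 mm, tail at -35. Starts flat, tongue away from the robot within 0.6 rad. May be absent.
- board_blue: Plywood board, about 110 g: main part 70 x 70 x 9 mm; darker thin tongue on its +x side, 30 long, 60 wide, 5 mm thick, flush with the underside; on top a blue grip block, 50 (x) x 20 (y) mm, 9 to 39 mm high, to pinch across y. Origin: centre of the main part's underside, under the block; tongue edge at x +65 mm, tail at -35. Starts flat, tongue away from the robot within 0.6 rad. May be absent.
- jig: Fixed plywood clip jig, 400 mm wide (y), x -85 to +90 mm, top flat at z 24 mm; origin on the bench under it, x towards the clips (away from the robot). At the far side a dark stop, face at x 62, top at z 32 mm, with 4 steel spring clips 95 mm apart. Near the front a black open groove along y over the whole width: x -53 to -41 mm, floor at z 14 mm. Front strip with a red (+y) and a blue (-y) dot.
- clip_1 (a point): Where a board's origin lies when fully home in the clip at the jig's +y end (robot's left): on top of the bed, axes as the jig's. Its tongue then points along jig +x, touches the stop, and its tail is 3 mm clear of the groove. The jaw's mouth begins 40 mm past this point in x: set the board flat on the bed with its origin 30 to 45 mm short of it, then push it along x.
- jaw_1 (a joint): Sprung jaw of clip 1, 50 mm wide; rad: 0 closed (3 mm over the bed), about 0.07 with a tongue under it. Its lip is a 24 degree ramp starting 10 mm over the bed, so a tongue slid flat along the bed lifts it; this takes about 4 to 8 N. Top of the jaw about 40 mm over the bench.
- clip_2 (a point): Where a board's origin lies when fully home in the clip second from the +y end: on top of the bed, axes as the jig's. Its tongue then points along jig +x, touches the stop, and its tail is 3 mm clear of the groove. The jaw's mouth begins 40 mm past this point in x: set the board flat on the bed with its origin 30 to 45 mm short of it, then push it along x.
- jaw_2 (a joint): Sprung jaw of clip 2, 50 mm wide; rad: 0 closed (3 mm over the bed), about 0.07 with a tongue under it. Its lip is a 24 degree ramp starting 10 mm over the bed, so a tongue slid flat along the bed lifts it; this takes about 4 to 8 N. Top of the jaw about 40 mm over the bench.
- clip_3 (a point): Where a board's origin lies when fully home in the clip second from the -y end: on top of the bed, axes as the jig's. Its tongue then points along jig +x, touches the stop, and its tail is 3 mm clear of the groove. The jaw's mouth begins 40 mm past this point in x: set the board flat on the bed with its origin 30 to 45 mm short of it, then push it along x.
- jaw_3 (a joint): Sprung jaw of clip 3, 50 mm wide; rad: 0 closed (3 mm over the bed), about 0.07 with a tongue under it. Its lip is a 24 degree ramp starting 10 mm over the bed, so a tongue slid flat along the bed lifts it; this takes about 4 to 8 N. Top of the jaw about 40 mm over the bench.
- clip_4 (a point): Where a board's origin lies when fully home in the clip at the jig's -y end: on top of the bed, axes as the jig's. Its tongue then points along jig +x, touches the stop, and its tail is 3 mm clear of the groove. The jaw's mouth begins 40 mm past this point in x: set the board flat on the bed with its origin 30 to 45 mm short of it, then push it along x.
- jaw_4 (a joint): Sprung jaw of clip 4, 50 mm wide; rad: 0 closed (3 mm over the bed), about 0.07 with a tongue under it. Its lip is a 24 degree ramp starting 10 mm over the bed, so a tongue slid flat along the bed lifts it; this takes about 4 to 8 N. Top of the jaw about 40 mm over the bench.
- seam_1 (a point): Point 1 of 7 on the centre line of the groove's floor, 57 mm apart along the jig's y: 1 is beside the red dot, 7 beside the blue dot (30 mm from the jig's ends).
- seam_2 (a point): Point 2 of 7 on the centre line of the groove's floor, 57 mm apart along the jig's y: 1 is beside the red dot, 7 beside the blue dot (30 mm from the jig's ends).
- seam_3 (a point): Point 3 of 7 on the centre line of the groove's floor, 57 mm apart along the jig's y: 1 is beside the red dot, 7 beside the blue dot (30 mm from the jig's ends).
- seam_4 (a point): Point 4 of 7 on the centre line of the groove's floor, 57 mm apart along the jig's y: 1 is beside the red dot, 7 beside the blue dot (30 mm from the jig's ends).
- seam_5 (a point): Point 5 of 7 on the centre line of the groove's floor, 57 mm apart along the jig's y: 1 is beside the red dot, 7 beside the blue dot (30 mm from the jig's ends).
- seam_6 (a point): Point 6 of 7 on the centre line of the groove's floor, 57 mm apart along the jig's y: 1 is beside the red dot, 7 beside the blue dot (30 mm from the jig's ends).
- seam_7 (a point): Point 7 of 7 on the centre line of the groove's floor, 57 mm apart along the jig's y: 1 is beside the red dot, 7 beside the blue dot (30 mm from the jig's ends).
- stylus: Upright checking stylus, 90 g, 111 mm long. Origin: lower end of the tip; z up along it. Steel tip 6 mm diameter for 14 mm, shank 12 mm to 56 mm, brass collar 38 mm diameter from 55 to 61 mm, round orange grip 20 mm diameter from 61 to 111 mm: pinch it about 85 mm above the tip. Starts hanging by its collar in the stand, tip 3 mm over the bench.
- stand: Dark wooden stand of the stylus, 80 x 80 mm, 58 mm high, fixed, with an upright round hole of 24 mm diameter through its middle. Origin: centre of its underside, on the hole's axis. Stands before the jig; place varies.
- glue_stick: White glue stick standing upright, 28 mm diameter, 95 mm tall, in front of the jig on the left; bystander, origin at the centre of its underside.
- offcut: Brown hardwood offcut, 100 x 40 x 20 mm, lying in front of the jig on the right; bystander, origin at the centre of its underside.
Things that resemble listed ones, but are neither listed nor needed, are in the scene too. What is shaped like the board_blue but purple or turquoise is not meant.

How it is judged:
By the outcome, as a careful person would: the job done as asked, in the order asked, and still so for the second after the job is handed in, with the robot touching nothing.
Of board_red, board_yellow, board_green, board_blue only 3 to 4 are there at a start; the rules pass over those that are not, and their reading is None.
At some moment in a run one of board_red, board_yellow, board_green, board_blue may be knocked a few centimetres aside while the robot is not near it.
It also fails if it takes over 192 s, if anything falls off the work surface, if the arm or the gripper's body presses on something with over 40 N, if the wrist force passes 120 N, or if a joint passes its speed limit or range.

## Working session

There is one attempt and no reset: what is moved stays moved. The work goes in short steps, Python scripts to look and compute and a shell command to move; the robot and the scene stay as the last step left them, time stands still between calls to the robot, and variables do not carry over. Pictures are saved under pics/ and viewed, at most 14 in all, crops included, and the job is handed in when it is done.

```bash
ls; mkdir -p pics
python3 - <<'E'
from station import *
import cv2,numpy as np
o=get_obs();print(o)
for n in("top","side"):
    p,d=read_camera(n);cv2.imwrite(f"pics/{n}0.png",p[:,:,::-1]);np.save(f"pics/{n}0.npy",d);np.save(f"pics/{n}0p.npy",p)
    print(n,camera_params(n))
print(camera_params("wrist"))
E
```

```text
pics
{'t': 0.0, 'q': array([ 1.09991524,  0.47783642,  0.02231894,  1.55647621, -0.01150895,
        1.10932096, -0.0830562 ]), 'joint_vel': array([ 0.00099817, -0.00130583,  0.00120076, -0.00106262, -0.00041727,
        0.00087049,  0.00090854]), 'joint_torque': array([-1.07191849e-03, -5.96456337e+01,  1.60824582e+00, -2.81195515e+01,
        1.26471158e-02,  9.28353227e-03, -5.32367289e-05]), 'eef_pos': array([ 0.23932106, -0.63049133,  0.23029053]), 'tool_rot': array([-9.27416157e-04,  9.83586160e-01,  1.80436557e-01, -2.34434075e-04]), 'contact_force': array([-1.21210553,  0.10068305, -0.51626544]), 'torque': array([ 0.03360316, -0.04124013, -0.05389468]), 'grasp_force': 0.0, 'gripper_width': 1.0021280018037928}
top {'intrinsics': array([[474.40663191,   0.        , 318.51709244],
       [  0.        , 474.40663191, 195.17780692],
       [  0.        ,   0.        ,   1.        ]]), 'cam_to_world': array([[-2.24022806e-02,  9.97364783e-01, -6.90045449e-02,
         4.33747937e-01],
       [-9.99747019e-01, -2.24875141e-02, -4.58540370e-04,
        -6.57065744e-02],
       [-2.00
[... 416 characters left out ...]
  [-0.07225912, -0.5234674 ,  0.84897615,  0.91641683],
       [ 0.00968542,  0.85079287,  0.52541193,  0.66943641],
       [ 0.        ,  0.        ,  0.        ,  1.        ]])}
{'intrinsics': array([[357.33373889,   0.        , 319.23333545],
       [  0.        , 357.33373889, 200.32235482],
       [  0.        ,   0.        ,   1.        ]]), 'mount': array([[-6.79101960e-04,  9.59940313e-01,  2.80203738e-01,
         7.15190031e-02],
       [ 9.99999727e-01,  7.33360272e-04, -8.87936553e-05,
        -1.01904514e-03],
       [-2.90726899e-04,  2.80203601e-01, -9.59940549e-01,
        -1.41879191e-01],
       [ 0.00000000e+00,  0.00000000e+00,  0.00000000e+00,
         1.00000000e+00]])}
```

View pics/top0.png

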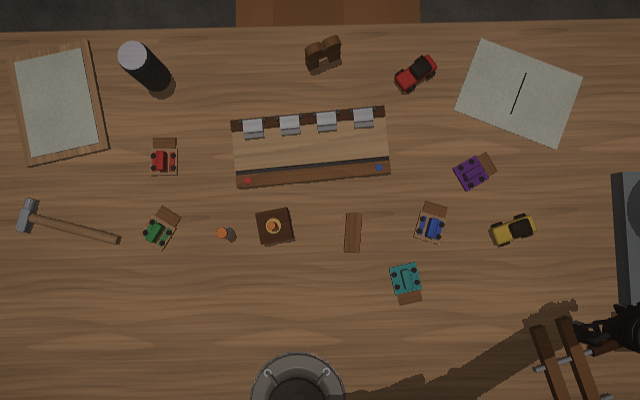

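View pics/side0.png

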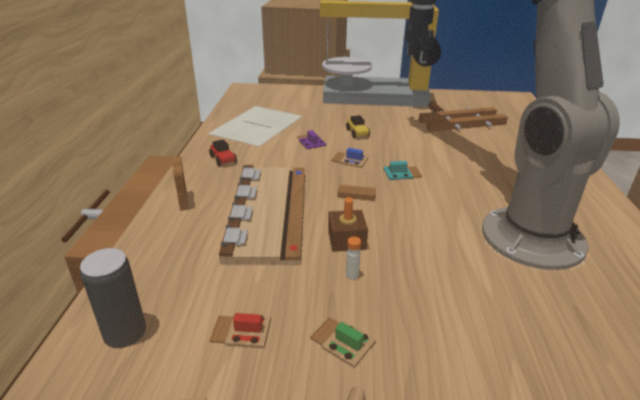

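Top view: the listed boards are red (164,160), green (158,229) and blue (430,225). Yellow is absent: (513,229) is a toy car. Purple (474,172) and turquoise (405,280) are lookalikes. The stand is at (275,226), the glue stick at (224,232), the offcut at (353,232) and the jig at (310,145). The side view agrees.

```bash
cat > h.py <<'E'
from station import *
import cv2,numpy as np
from scipy.spatial.transform import Rotation as R
def grab(n):
    o=get_obs();p,d=read_camera(n);c=camera_params(n);K=c["intrinsics"]
    if n=="wrist":
        T=np.eye(4);q=np.array(o["tool_rot"]);T[:3,:3]=R.from_quat(q[[1,2,3,0]]).as_matrix();T[:3,3]=o["eef_pos"];T=T@c["mount"]
    else:T=c["cam_to_world"]
    return p,d,K,T
def onz(px,z,K,T):
    px=np.atleast_2d(px).astype(float)
    r=np.c_[(px[:,0]-K[0,2])/K[0,0],-(px[:,1]-K[1,2])/K[1,1],-np.ones(len(px))]@T[:3,:3].T
    return (T[:3,3]+r*((z-T[2,3])/r[:,2])[:,None])[:,:2]
def cloud(d,K,T):
    v,u=np.mgrid[:d.shape[0],:d.shape[1]]
    P=np.stack([(u-K[0,2])/K[0,0]*d,-(v-K[1,2])/K[1,1]*d,-d],-1)
    W=P@T[:3,:3].T+T[:3,3];W[d==0]=np.nan;return W
HUE={"red":(0,6),"green":(50,75),"blue":(105,125),"orange":(7,18)}
def mask(p,c,s=120,v=40):
    h=cv2.cvtColor(p,cv2.COLOR_RGB2HSV);a,b=HUE[c];m=(h[...,0]>=a)&(h[...,0]<=b)
    if c=="red":m|=h[...,0]>=175
    return m&(h[...,1]>s)&(h[...,2]>v)
def rect(W,m,lo,hi):
    "centre xy, long-axis yaw, size of masked points with z in (lo,hi)"
    s=m&(W[...,2]>lo)&(W[...,2]<hi);P=W[s][:,:2]
    c,(w,h),a=cv2.minAreaRect((P*1000).astype(np.float32));
    if w<h:a+=90
    a=(a+90)%180-90
    return len(P),np.round(c,1),round(a,1),np.round((w,h),1),round(1000*float(np.median(W[s][:,2])),1)
E
cat > m.py <<'E'
from h import *
p,d,K,T=np.load("pics/top0p.npy"),np.load("pics/top0.npy"),camera_params("top")["intrinsics"],camera_params("top")["cam_to_world"]
W=cloud(d,K,T)
for n,(u,v) in dict(red=(164,160),green=(158,229),blue=(430,225)).items():
    m=np.zeros(d.shape,bool);m[v-25:v+26,u-25:u+26]=1
    print(n,"block",rect(W,m,.03,.045),"all",rect(W,m,.0035,.045))
for n,(u,v) in dict(stand=(275,226),offcut=(353,232),glue=(224,232)).items():
    m=np.zeros(d.shape,bool);m[v-26:v+27,u-26:u+27]=1
    if n=="glue":m[:,245:]=0
    for lo,hi in ((.012,.025),(.05,.065),(.08,.12)):
        try:print(n,lo,rect(W,m,lo,hi))
        except Exception:print(n,lo,"-")
m=np.zeros(d.shape,bool);m[95:195,225:400]=1
print("jig",rect(W,m,.018,.05),"stop",rect(W,m,.029,.05))
for c,(u,v) in dict(red=(248,180),blue=(378,168)).items():
    y,x=np.nonzero(mask(p,c,90)[v-6:v+7,u-6:u+7]);print("dot",c,len(x),onz([x.mean()+u-6,y.mean()+v-6],.024,K,T)*1000, W[v,u])
cv2.imwrite("pics/crop1.png",cv2.resize(np.hstack([p[y-30:y+30,x-30:x+30,::-1] for x,y in((164,160),(158,229),(430,225),(275,226))]),(800,200),interpolation=cv2.INTER_CUBIC))
E
python3 m.py
```

```text
red block (170, array([615. , 338.4]), -1.2, array([20. , 49.2]), 38.6) all (982, array([619.7, 340.3]), -1.3, array([128. , 129.8]), 8.5)
green block (169, array([431.6, 354.1]), -31.2, array([20.4, 50.2]), 38.3) all (1022, array([440.7, 352.9]), 88.7, array([130.3, 129.6]), 8.9)
blue block (163, array([ 427.9, -350.6]), -16.8, array([21.7, 49.4]), 38.6) all (1050, array([ 435.3, -351.6]), -1.4, array([128.8, 129.8]), 8.8)
stand 0.012 (8, array([448.2,   9.7]), 10.1, array([78.3,  0.4]), 19.1)
stand 0.05 (942, array([441.9,  49.3]), -79.9, array([80. , 80.7]), 57.9)
stand 0.08 (63, array([442.4,  49. ]), 88.6, array([19.8, 17. ]), 113.3)
offcut 0.012 (601, array([ 420.3, -150.3]), -5.8, array([ 39.8, 100.1]), 19.8)
offcut 0.05 (0, array([0., 0.]), 0.0, array([0., 0.]), nan)
offcut 0.08 (0, array([0., 0.]), 0.0, array([0., 0.]), nan)
glue 0.012 (9, array([423.6, 161.3]), -20.2, array([ 6.8, 24.3]), 22.4)
glue 0.05 (20, array([428. , 164.2]), 1.8, array([27.5, 13.9]), 57.1)
glue 0.08 (107, array([427.1, 171. ]), 87.8, array([26.3, 24.1]), 94.8)
jig (9787, array([644.6, -46.3]), -85.6, array([176.4, 400.8]), 24.7) stop (2376, array([644.9, -46.4]), -85.7, array([174.6, 399.7]), 35.9)
dot red 40 [[560.53101612 117.75829433]] [0.56018513 0.11422062 0.03172299]
dot blue 36 [[ 586.60883133 -221.2003826 ]] [ 0.58427177 -0.21970766  0.02565103]
  return _methods._mean(a, axis=axis, dtype=dtype,
  ret = ret.dtype.type(ret / rcount)
```

View pics/crop1.png

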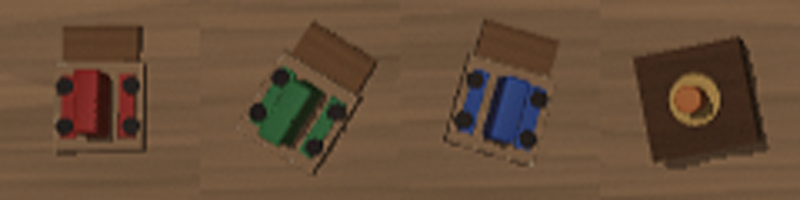

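Blue, green and red show grip blocks of 20×50 mm at z 39, with tongues pointing away, so they match the description. The stand has the stylus in it. The jig comes out at about (642,-46.5) with yaw 4.4°, and the dots agree. I'll start with blue.

```bash
python3 -m creep '[[0.1,27,40,-18,0,0,-0.0937],[0.1,27,40,-18,0,0,-0.0937],[0.1,27,40,-18,0,0,-0.0937],[0.1,27,40,-18,0,0,-0.0937],[0.1,27,40,-18,0,0,-0.0937]]' 60; python3 -m creep '[[0.1,27,40,-18,0,0,-0.0937],[0.1,27,40,-18,0,0,-0.0937],[0.1,0,0,0,0,0,0],[0.1,0,0,0,0,0,0]]'
cat > scan.py <<'E'
from h import *
import sys
p,d,K,T=grab("top");W=cloud(d,K,T)
for c in sys.argv[1:]:
    s=mask(p,c)&(W[...,2]>.03)&(W[...,2]<.075)&(W[...,0]<.75)&(W[...,0]>.35)
    n,l,st,ce=cv2.connectedComponentsWithStats(s.astype(np.uint8))
    for i in range(1,n):
        if st[i,4]>60:print(c,ce[i].round(),rect(W,l==i,.03,.075))
E
python3 scan.py red green blue; python3 -c "
from h import *
o=get_obs();print(o['t'],o['eef_pos'],R.from_quat(o['tool_rot'][[1,2,3,0]]).as_matrix()[:,0],o['contact_force'])"
```

```text
t: 0.72
eef_pos: [0.3751, -0.4296, 0.1405]
tool_rot: [-0.0, 0.999, -0.054, -0.0]
contact_force: [1.2, -0.1, -0.1]
gripper_width: 0.548
grasp_force: 0.0
t: 1.23
eef_pos: [0.4282, -0.3515, 0.1052]
tool_rot: [0.0, 0.989, -0.146, -0.0]
contact_force: [-0.5, -0.7, -0.3]
gripper_width: 0.549
grasp_force: 0.0
red [160. 160.] (161, array([615.1, 338.8]), 2.0, array([49. , 21.3]), 37.7)
green [151. 233.] (71, array([433.7, 356. ]), -29.9, array([18.6, 46.3]), 38.4)
1.275 [ 0.42782926 -0.35234272  0.10551574] [ 9.57020509e-01 -2.90020249e-01  2.33684495e-05] [-0.54736688  0.02641899  0.21746769]
```

```bash
cat > wr.py <<'E'
from h import *
import sys
p,d,K,T=grab("wrist");W=cloud(d,K,T);cv2.imwrite(sys.argv[2],p[:,:,::-1])
s=mask(p,sys.argv[1],100,30);zo=float(sys.argv[3]) if len(sys.argv)>3 else 0
print(rect(W,s,.034+zo,.044+zo),"tcp",get_obs()["eef_pos"])
E
python3 wr.py blue pics/w1.png
```

```text
(2225, array([ 430.2, -350.5]), -17.7, array([18.3, 48.5]), 38.1) tcp [ 0.42770341 -0.35270013  0.105664  ]
```

View pics/w1.png

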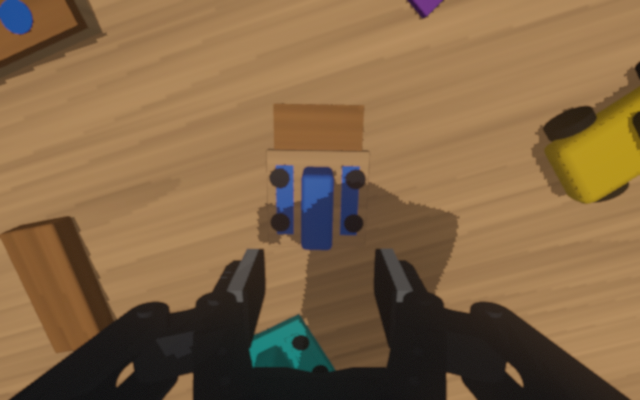

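Wrist view: the blue board is at (317,208), square to the fingers, with turquoise (290,350) clear behind it. I'll grasp it.

```bash
python3 -m creep '[[0.1,2,2,-45,0,0,-0.008],[0.1,0,0,-31,0,0,0],[0.1,0,0,-15,0,0,0],[0.1,0,0,0,0,0,0],[-1,0,0,0,0,0,0]]' 60; python3 -m creep '[[-1,0,0,0,0,0,0],[-1,0,0,0,0,0,0],[-1,0,0,0,0,0,0],[-1,0,0,0,0,0,0]]' 60
```

```text
t: 1.95
eef_pos: [0.4311, -0.3501, 0.0155]
tool_rot: [0.001, 0.989, -0.15, 0.001]
contact_force: [0.6, 0.5, 0.8]
gripper_width: 0.35
grasp_force: 0.0
t: 2.45
eef_pos: [0.4315, -0.35, 0.0158]
tool_rot: [0.001, 0.989, -0.15, 0.001]
contact_force: [-0.6, 0.9, 7.1]
gripper_width: 0.214
grasp_force: 60.0
```

```bash
python3 -m creep '[[-1,0,0,20,0,0,0],[-1,0,0,40,0,0,0],[-1,36,31.5,0,0,0,0.0945],[-1,36,31.5,0,0,0,0.0945],[-1,36,31.5,0,0,0,0.0945]]'; python3 -m creep '[[-1,36,31.5,0,0,0,0.0945],[-1,36,32,0,0,0,0],[-1,0,0,0,0,0,0],[-1,0,0,0,0,0,0]]'; python3 wr.py blue pics/w2.png 0.06
```

```text
t: 3.08
eef_pos: [0.5397, -0.2537, 0.0751]
tool_rot: [0.0, 1.0, -0.007, 0.0]
contact_force: [0.1, -0.7, -1.4]
gripper_width: 0.219
grasp_force: 59.0
t: 3.58
eef_pos: [0.61, -0.1915, 0.0743]
tool_rot: [0.0, 0.999, 0.038, -0.0]
contact_force: [-0.5, -0.0, -0.3]
gripper_width: 0.22
grasp_force: 59.0
(5827, array([ 609.4, -190.6]), 4.5, array([49.1, 19.8]), 96.5) tcp [ 0.60949967 -0.19230662  0.07431511]
```

View pics/w2.png

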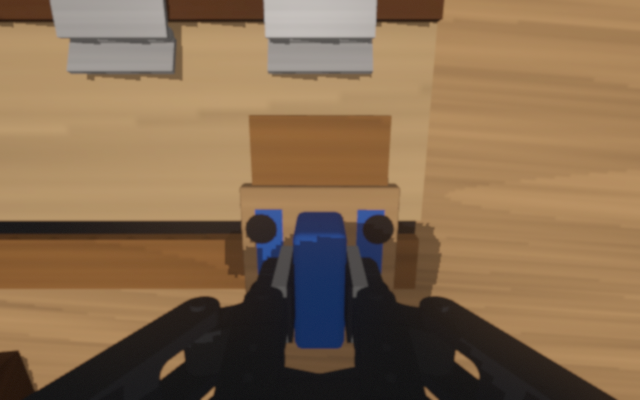

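The board is aligned with jaw 4 (both centred at column 320). I'll lower it to the bed.

```bash
python3 -m creep '[[-1,0,0,-16,0,0,0],[-1,0,0,-14,0,0,0],[-1,0,0,-3,0,0,0],[-1,0,0,-2,0,0,0],[-1,0,0,0,0,0,0]]'
```

```text
t: 4.25
eef_pos: [0.6096, -0.1916, 0.0399]
tool_rot: [0.0, 0.999, 0.038, -0.001]
contact_force: [-4.5, 1.0, 8.0]
gripper_width: 0.216
grasp_force: 60.3
```

```bash
python3 -m creep '[[-1,8,0.6,0.5,0,0,0],[-1,8,0.6,0,0,0,0],[-1,7,0.6,0,0,0,0],[-1,7,0.6,0,0,0,0],[-1,0,0,0,0,0,0]]';python3 -m creep '[[-1,4,0.3,0,0,0,0],[-1,4,0.3,0,0,0,0],[-1,0,0,0,0,0,0]]';python3 -m creep '[[-1,4,0.3,0,0,0,0],[-1,0,0,0,0,0,0]]'
```

```text
t: 4.88
eef_pos: [0.6416, -0.1886, 0.0399]
tool_rot: [0.0, 0.999, 0.039, 0.001]
contact_force: [0.2, -0.3, 2.7]
gripper_width: 0.221
grasp_force: 59.5
t: 5.25
eef_pos: [0.6464, -0.1887, 0.0399]
tool_rot: [0.0, 0.999, 0.038, -0.002]
contact_force: [-9.0, 0.0, 10.4]
gripper_width: 0.217
grasp_force: 60.5
t: 5.5
eef_pos: [0.651, -0.1885, 0.0399]
tool_rot: [0.0, 0.999, 0.038, -0.002]
contact_force: [-7.8, 0.0, 8.4]
gripper_width: 0.22
grasp_force: 60.3
```

```bash
python3 -m creep '[[-1,2,0.2,0,0,0,0],[-1,0,0,0,0,0,0]]';python3 -m creep '[[-1,2,0.2,0,0,0,0],[-1,0,0,0,0,0,0]]'
```

```text
t: 5.75
eef_pos: [0.6523, -0.1885, 0.0399]
tool_rot: [0.0, 0.999, 0.038, -0.002]
contact_force: [-8.7, 0.4, 10.7]
gripper_width: 0.216
grasp_force: 60.7
t: 6.0
eef_pos: [0.6523, -0.1884, 0.0399]
tool_rot: [-0.0, 0.999, 0.038, -0.004]
contact_force: [-15.6, -0.9, 16.2]
gripper_width: 0.222
grasp_force: 61.4
```

```bash
python3 -m creep '[[-1,3,0.2,0,0,0,0],[-1,0,0,0,0,0,0]]';python3 -m creep '[[-1,-4,-0.3,0,0,0,0],[0.1,0,0,0,0,0,0],[0.1,0,0,0,0,0,0],[0.1,0,0,0,0,0,0]]'; python3 wr.py blue pics/w3.png 0.024
```

```text
t: 6.25
eef_pos: [0.6524, -0.1887, 0.0398]
tool_rot: [-0.0, 0.999, 0.037, -0.007]
contact_force: [-24.2, 0.9, 24.3]
gripper_width: 0.222
grasp_force: 62.4
t: 6.75
eef_pos: [0.656, -0.187, 0.0395]
tool_rot: [-0.0, 0.999, 0.039, 0.0]
contact_force: [-0.4, 0.2, -0.1]
gripper_width: 0.55
grasp_force: 0.0
(5716, array([ 652. , -194.1]), 3.4, array([49.5, 32.1]), 62.1) tcp [ 0.65592183 -0.18712582  0.03953405]
```

View pics/w3.png

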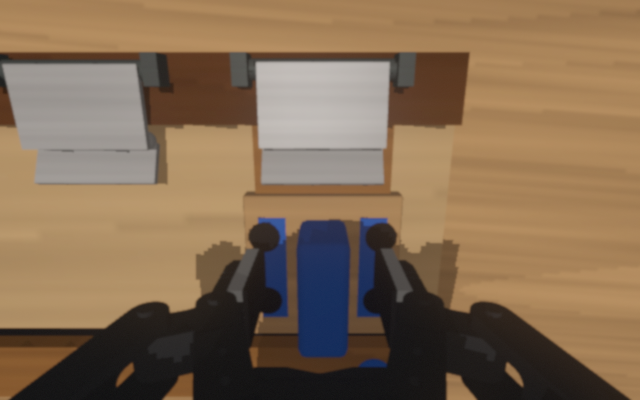

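The tongue is under the jaw with its edge at the stop face. The TCP stalled at x 652.3 with 24 N. Next is red.

```bash
python3 -m creep '[[0.1,0,0,30,0,0,0],[0.1,0,0,50,0,0,0],[0.1,-5,50,0,0,0,-0.013],[0.1,-5,58,0,0,0,-0.013],[0.1,-5,58,0,0,0,-0.013]]'; python3 -m creep '[[0.1,-5,58,0,0,0,-0.013],[0.1,-5,58,0,0,0,-0.013],[0.1,-5,58,0,0,0,-0.013],[0.1,-5,58,0,0,0,-0.013],[0.1,-5,58,0,0,0,0]]';python3 -m creep '[[0.1,-2,58,0,0,0,0],[0.1,0,11,0,0,0,0],[0.1,0,0,0,0,0,0],[0.1,0,0,0,0,0,0]]'; python3 scan.py red green blue; python3 wr.py red pics/w4.png
```

```text
t: 7.42
eef_pos: [0.6406, -0.0198, 0.12]
tool_rot: [-0.0, 1.0, 0.018, 0.0]
contact_force: [0.6, 0.3, -0.3]
gripper_width: 0.549
grasp_force: 0.0
t: 8.05
eef_pos: [0.6154, 0.2706, 0.1199]
tool_rot: [-0.0, 1.0, -0.007, 0.0]
contact_force: [0.7, 0.6, 0.8]
gripper_width: 0.547
grasp_force: 0.0
t: 8.55
eef_pos: [0.6144, 0.3348, 0.1196]
tool_rot: [0.001, 1.0, -0.008, 0.0]
contact_force: [0.1, -1.3, -0.3]
gripper_width: 0.55
grasp_force: 0.0
red [160. 165.] (86, array([606.2, 338.4]), 0.2, array([30.8, 19.2]), 38.3)
blue [367. 141.] (142, array([ 649.7, -188.9]), 3.4, array([49. , 18.6]), 62.6)
(2082, array([617.3, 340.8]), -0.8, array([19.3, 49. ]), 38.1) tcp [0.61446776 0.33498122 0.119861  ]
```

```bash
python3 -m creep '[[0.1,1,4,-45,0,0,0],[0.1,0,0,-40,0,0,0],[0.1,0,0,-20,0,0,0],[0.1,0,0,0,0,0,0],[-1,0,0,0,0,0,0]]' 60; python3 -m creep '[[-1,0,0,0,0,0,0],[-1,0,0,0,0,0,0],[-1,0,0,0,0,0,0],[-1,0,0,0,0,0,0]]' 60
```

```text
t: 9.28
eef_pos: [0.6159, 0.3419, 0.0166]
tool_rot: [-0.001, 1.0, -0.007, 0.001]
contact_force: [0.7, 0.2, 0.3]
gripper_width: 0.353
grasp_force: 0.0
t: 9.78
eef_pos: [0.616, 0.3422, 0.017]
tool_rot: [-0.001, 1.0, -0.007, 0.002]
contact_force: [-0.6, -0.9, 6.2]
gripper_width: 0.223
grasp_force: 61.7
```

```bash
python3 -m creep '[[-1,0,0,20,0,0,0],[-1,0,0,40,0,0,0],[-1,-5.3,-50,0,0,0,0.023],[-1,-5.3,-50,0,0,0,0.023],[-1,-5.3,-50,0,0,0,0.023]]'; python3 -m creep '[[-1,-5.3,-50,0,0,0,0.023],[-1,-5.3,-50,0,0,0,0],[-1,0,0,0,0,0,0],[-1,0,0,0,0,0,0]]'; python3 wr.py red pics/w5.png 0.06; python3 scan.py red green blue
```

```text
t: 10.4
eef_pos: [0.5987, 0.1901, 0.0763]
tool_rot: [-0.0, 1.0, 0.028, 0.001]
contact_force: [0.5, -0.1, -0.8]
gripper_width: 0.22
grasp_force: 60.6
t: 10.9
eef_pos: [0.5885, 0.0922, 0.0759]
tool_rot: [-0.0, 0.999, 0.039, 0.001]
contact_force: [-0.1, 0.6, -0.8]
gripper_width: 0.219
grasp_force: 60.6
(6006, array([590.3,  93. ]), 40.8, array([48.2, 41.9]), 97.0) tcp [0.58845996 0.09318434 0.07571149]
green [152. 233.] (81, array([432.5, 354.7]), -32.8, array([18.8, 46.1]), 38.3)
blue [367. 141.] (140, array([ 649.8, -189. ]), 3.8, array([49.4, 18.2]), 62.3)
```

View pics/w5.png

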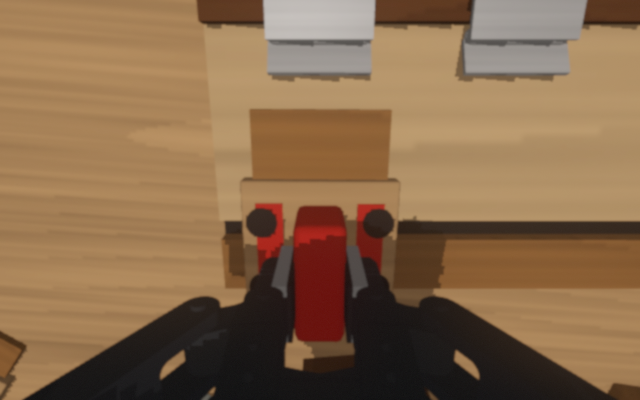

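Red is aligned with jaw 1 (column 320). I'll lower it and push.

```bash
python3 -m creep '[[-1,0,0,-16,0,0,0],[-1,0,0,-13,0,0,0],[-1,0,0,-3,0,0,0],[-1,0,0,-3,0,0,0],[-1,0,0,0,0,0,0]]'; python3 -m creep '[[-1,8,0.6,0.5,0,0,0],[-1,8,0.6,0,0,0,0],[-1,7,0.5,0,0,0,0],[-1,6,0.5,0,0,0,0],[-1,0,0,0,0,0,0]]';python3 -m creep '[[-1,4,0.3,0,0,0,0],[-1,3,0.2,0,0,0,0],[-1,0,0,0,0,0,0]]'
```

```text
t: 11.62
eef_pos: [0.5868, 0.0917, 0.041]
tool_rot: [0.0, 0.999, 0.039, -0.001]
contact_force: [-9.6, -0.8, 16.3]
gripper_width: 0.218
grasp_force: 63.0
t: 12.25
eef_pos: [0.6171, 0.094, 0.041]
tool_rot: [-0.0, 0.999, 0.039, -0.0]
contact_force: [-4.3, 0.1, 8.1]
gripper_width: 0.221
grasp_force: 61.9
t: 12.62
eef_pos: [0.6211, 0.0943, 0.041]
tool_rot: [0.0, 0.999, 0.039, -0.003]
contact_force: [-14.1, -0.8, 16.9]
gripper_width: 0.22
grasp_force: 63.1
```

```bash
python3 -m creep '[[-1,3,0.2,0.5,0,0,0],[-1,3,0.2,0,0,0,0],[-1,0,0,0,0,0,0]]';python3 -m creep '[[-1,3,0.2,0,0,0,0],[-1,0,0,0,0,0,0]]';python3 -m creep '[[-1,2,0.2,0,0,0,0],[-1,0,0,0,0,0,0]]'
```

```text
t: 13.0
eef_pos: [0.628, 0.0946, 0.041]
tool_rot: [0.0, 0.999, 0.039, -0.002]
contact_force: [-9.0, -0.1, 10.6]
gripper_width: 0.219
grasp_force: 62.3
t: 13.25
eef_pos: [0.6281, 0.0944, 0.041]
tool_rot: [0.001, 0.999, 0.039, -0.005]
contact_force: [-18.0, -1.1, 19.3]
gripper_width: 0.218
grasp_force: 63.5
t: 13.5
eef_pos: [0.6282, 0.0944, 0.0409]
tool_rot: [0.001, 0.999, 0.039, -0.007]
contact_force: [-24.0, -2.7, 25.1]
gripper_width: 0.222
grasp_force: 64.3
```

Red has stalled at x 628.2, where home is expected. I'll release it and go for green.

```bash
python3 -m creep '[[-1,-4,-0.3,0,0,0,0],[0.1,0,0,0,0,0,0],[0.1,0,0,0,0,0,0],[0.1,0,0,0,0,0,0]]'; python3 -m creep '[[0.1,0,0,40,0,0,0],[0.1,0,0,50,0,0,0],[0.1,-33,43,0,0,0,-0.103],[0.1,-33,43,0,0,0,-0.103],[0.1,-33,43,0,0,0,-0.103]]'; python3 -m creep '[[0.1,-33,43,0,0,0,-0.103],[0.1,-33,43,0,0,0,-0.103],[0.1,-33,43,0,0,0,-0.103],[0.1,0,0,0,0,0,0],[0.1,0,0,0,0,0,0]]';python3 scan.py red green blue; python3 wr.py green pics/w6.png
```

```text
t: 14.0
eef_pos: [0.6315, 0.0948, 0.0407]
tool_rot: [-0.0, 0.999, 0.039, 0.0]
contact_force: [-1.2, -0.1, -0.2]
gripper_width: 0.55
grasp_force: 0.0
t: 14.62
eef_pos: [0.5314, 0.2251, 0.131]
tool_rot: [-0.0, 0.993, -0.117, 0.0]
contact_force: [0.9, 0.6, 0.3]
gripper_width: 0.547
grasp_force: 0.0
t: 15.25
eef_pos: [0.4335, 0.3525, 0.1308]
tool_rot: [0.0, 0.964, -0.266, 0.0]
contact_force: [0.9, -0.7, -0.4]
gripper_width: 0.552
grasp_force: 0.0
red [255. 152.] (174, array([630.7,  93.8]), 5.6, array([55.5, 19.8]), 62.1)
blue [367. 141.] (144, array([ 649.7, -188.4]), 4.7, array([49.5, 18.9]), 62.8)
(1735, array([433.3, 355.7]), -32.1, array([18.3, 48.1]), 38.1) tcp [0.4342892  0.3512749  0.13073731]
```

```bash
python3 -m creep '[[0.1,-1.5,3,-50,0,0,-0.01],[0.1,0,0,-45,0,0,0],[0.1,0,0,-20,0,0,0],[0.1,0,0,0,0,0,0],[-1,0,0,0,0,0,0]]' 60; python3 -m creep '[[-1,0,0,0,0,0,0],[-1,0,0,0,0,0,0],[-1,0,0,0,0,0,0],[-1,0,0,0,0,0,0]]' 60
```

```text
t: 15.98
eef_pos: [0.4328, 0.3555, 0.0167]
tool_rot: [-0.001, 0.962, -0.272, 0.0]
contact_force: [0.3, -0.0, -0.2]
gripper_width: 0.352
grasp_force: 0.0
t: 16.48
eef_pos: [0.4328, 0.3562, 0.0173]
tool_rot: [-0.001, 0.962, -0.272, 0.001]
contact_force: [-0.2, -2.2, 7.5]
gripper_width: 0.218
grasp_force: 60.1
```

```bash
python3 -m creep '[[-1,0,0,20,0,0,0],[-1,0,0,40,0,0,0],[-1,20.4,-44.8,40,0,0,0.0897],[-1,20.4,-44.8,0,0,0,0.0897],[-1,20.4,-44.8,0,0,0,0.0897]]'; python3 -m creep '[[-1,20.4,-44.8,0,0,0,0.0897],[-1,20.4,-44.8,0,0,0,0.0897],[-1,20.4,-44.8,0,0,0,0.0897],[-1,20.4,-44.8,0,0,0,0.0897],[-1,20.4,-44.8,0,0,0,0]]';python3 -m creep '[[-1,0,0,0,0,0,0],[-1,0,0,-40,0,0,0],[-1,0,0,0,0,0,0],[-1,0,0,0,0,0,0]]'; python3 wr.py green pics/w7.png 0.06
```

```text
t: 17.1
eef_pos: [0.4932, 0.2209, 0.1163]
tool_rot: [-0.001, 0.99, -0.138, 0.001]
contact_force: [0.7, -0.1, -1.7]
gripper_width: 0.225
grasp_force: 59.0
t: 17.73
eef_pos: [0.5948, -0.0035, 0.1156]
tool_rot: [-0.0, 0.999, 0.039, 0.0]
contact_force: [0.3, -0.1, -1.7]
gripper_width: 0.219
grasp_force: 59.0
t: 18.23
eef_pos: [0.5946, -0.0012, 0.0761]
tool_rot: [-0.0, 0.999, 0.039, 0.0]
contact_force: [0.5, 1.2, -0.5]
gripper_width: 0.223
grasp_force: 58.9
(5749, array([ 5.949e+02, -3.000e-01]), 4.1, array([49.7, 19.7]), 96.9) tcp [ 0.59512572 -0.00131236  0.0765576 ]
```

View pics/w7.png

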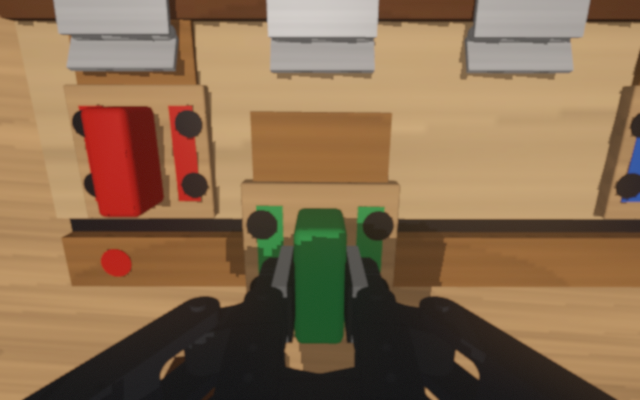

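Green is in front of jaw 2 (board column 320, jaw 322). I'll shift it 1 mm, lower it and push.

```bash
python3 -m creep '[[-1,0,-1.5,-16,0,0,0],[-1,0,0,-13,0,0,0],[-1,0,0,-3,0,0,0],[-1,0,0,-2.5,0,0,0],[-1,0,0,0,0,0,0]]'; python3 -m creep '[[-1,8,0.6,0.5,0,0,0],[-1,8,0.6,0,0,0,0],[-1,7,0.5,0,0,0,0],[-1,6,0.5,0,0,0,0],[-1,0,0,0,0,0,0]]';python3 -m creep '[[-1,4,0.3,0.3,0,0,0],[-1,4,0.3,0,0,0,0],[-1,0,0,0,0,0,0]]'
```

```text
t: 18.9
eef_pos: [0.5944, -0.0035, 0.0413]
tool_rot: [0.0, 0.999, 0.039, -0.0]
contact_force: [-2.8, -0.8, 5.0]
gripper_width: 0.22
grasp_force: 59.6
t: 19.52
eef_pos: [0.6247, -0.0012, 0.0414]
tool_rot: [-0.0, 0.999, 0.039, 0.001]
contact_force: [0.2, -0.2, 1.5]
gripper_width: 0.218
grasp_force: 59.3
t: 19.9
eef_pos: [0.6291, -0.0011, 0.0414]
tool_rot: [0.0, 0.999, 0.039, -0.003]
contact_force: [-8.0, -0.5, 8.2]
gripper_width: 0.218
grasp_force: 60.2
```

```bash
python3 -m creep '[[-1,3,0.2,0,0,0,0],[-1,3,0.2,0,0,0,0],[-1,0,0,0,0,0,0]]';python3 -m creep '[[-1,2,0.2,0,0,0,0],[-1,0,0,0,0,0,0]]';python3 -m creep '[[-1,2,0.2,0,0,0,0],[-1,0,0,0,0,0,0]]'
```

```text
t: 20.27
eef_pos: [0.6357, -0.0006, 0.0413]
tool_rot: [0.0, 0.999, 0.039, -0.002]
contact_force: [-6.5, -0.0, 6.0]
gripper_width: 0.223
grasp_force: 59.9
t: 20.52
eef_pos: [0.6364, -0.0007, 0.0413]
tool_rot: [0.0, 0.999, 0.039, -0.003]
contact_force: [-10.4, -0.8, 9.1]
gripper_width: 0.217
grasp_force: 60.5
t: 20.78
eef_pos: [0.6365, -0.0007, 0.0413]
tool_rot: [0.0, 0.999, 0.039, -0.005]
contact_force: [-17.0, -0.5, 16.0]
gripper_width: 0.224
grasp_force: 61.4
```

```bash
python3 -m creep '[[-1,2,0.2,0,0,0,0],[-1,0,0,0,0,0,0]]'; python3 -m creep '[[-1,-5,-0.4,0,0,0,0],[0.1,0,0,0,0,0,0],[0.1,0,0,0,0,0,0],[0.1,0,0,0,0,0,0]]'; python3 -m creep '[[0.1,0,0,50,0,0,0],[0.1,0,0,60,0,0,0],[0.1,-50,13,30,0,0,0],[0.1,-50,13,0,0,0,0],[0.1,-50,13,0,0,0,0]]';python3 -m creep '[[0.1,-40,11,0,0,0,0],[0.1,0,0,0,0,0,0],[0.1,0,0,0,0,0,0]]'; python3 scan.py red green blue
cat > wo.py <<'E'
from h import *
import sys
p,d,K,T=grab("wrist");W=cloud(d,K,T);cv2.imwrite(sys.argv[1],p[:,:,::-1]);np.savez("pics/last.npz",p=p,d=d,K=K,T=T)
s=mask(p,"orange",120,60)
for lo,hi in((.105,.125),(.07,.125)):print(rect(W,s&(np.hypot(W[...,0]-.442,W[...,1]-.049)<.04),lo,hi))
print(rect(W,(np.hypot(W[...,0]-.442,W[...,1]-.049)<.07),.052,.0605),get_obs()["eef_pos"])
E
python3 wo.py pics/w8.png
```

```text
t: 21.02
eef_pos: [0.6368, -0.0011, 0.0413]
tool_rot: [0.001, 0.999, 0.039, -0.007]
contact_force: [-21.9, -2.1, 20.9]
gripper_width: 0.216
grasp_force: 62.1
t: 21.52
eef_pos: [0.6389, 0.0001, 0.0414]
tool_rot: [-0.0, 0.999, 0.039, 0.0]
contact_force: [1.1, 0.1, -0.0]
gripper_width: 0.548
grasp_force: 0.0
t: 22.15
eef_pos: [0.4875, 0.0395, 0.1821]
tool_rot: [-0.0, 0.999, 0.039, 0.001]
contact_force: [0.4, 0.8, 0.2]
gripper_width: 0.55
grasp_force: 0.0
t: 22.52
eef_pos: [0.4496, 0.0499, 0.182]
tool_rot: [-0.0, 0.999, 0.039, 0.001]
contact_force: [0.3, -0.3, 0.6]
gripper_width: 0.548
grasp_force: 0.0
red [255. 152.] (177, array([630.8,  94. ]), 5.1, array([56.4, 20.2]), 62.0)
blue [367. 141.] (144, array([ 649.5, -188.8]), 2.7, array([49. , 18.3]), 62.7)
(791, array([443.3,  50.3]), -64.7, array([18.8, 19.4]), 113.0)
(1169, array([443.5,  50.4]), -65.2, array([19. , 19.5]), 112.4)
(8027, array([442.7,  50.1]), 10.1, array([80.7, 80.3]), 57.3) [0.44989412 0.04968112 0.18173876]
```

View pics/w8.png

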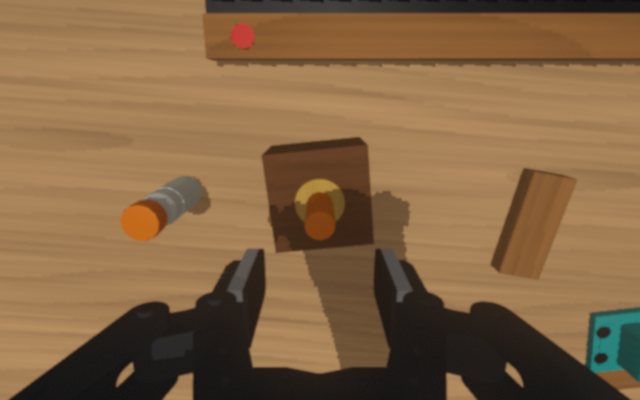

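The stylus cap is at (319,215) in the stand; the glue stick at (150,220) has an orange cap but is the bystander. I'll grasp the stylus.

```bash
python3 -m creep '[[0.1,-7,0,-20,0,0,0],[0.1,0,0,-40,0,0,0],[0.1,0,0,-30,0,0,0],[0.1,0,0,-20,0,0,0],[0.1,0,0,0,0,0,0]]' 60; python3 -m creep '[[-1,0,0,0,0,0,0],[-1,0,0,0,0,0,0],[-1,0,0,0,0,0,0],[-1,0,0,0,0,0,0],[-1,0,0,0,0,0,0]]' 60
```

```text
t: 23.25
eef_pos: [0.4412, 0.0495, 0.0701]
tool_rot: [0.0, 0.999, 0.039, -0.002]
contact_force: [-0.2, 0.9, -0.7]
gripper_width: 0.548
grasp_force: 0.0
t: 23.88
eef_pos: [0.4426, 0.05, 0.0725]
tool_rot: [-0.0, 0.999, 0.039, 0.001]
contact_force: [0.8, -1.1, 7.6]
gripper_width: 0.219
grasp_force: 58.5
```

```bash
python3 -m creep '[[-1,0,0,15,0,0,0],[-1,0,0,30,0,0,0],[-1,0,0,30,0,0,0],[-1,0,0,0,0,0,0]]'; python3 -m creep '[[-1,35,17.6,0,0,0,0],[-1,35,17.6,0,0,0,0],[-1,35,17.6,0,0,0,0],[-1,34.5,17.6,0,0,0,0],[-1,0,0,0,0,0,0]]'; python3 -m creep '[[-1,0,0,-40,0,0,0],[-1,0,0,0,0,0,0],[-1,0,0,0,0,0,0]]'; python3 wo.py pics/w9.png; python3 scan.py red green blue orange
```

```text
t: 24.38
eef_pos: [0.4428, 0.0502, 0.1491]
tool_rot: [-0.0, 0.999, 0.039, 0.002]
contact_force: [-0.3, 0.1, -0.9]
gripper_width: 0.216
grasp_force: 58.5
t: 25.0
eef_pos: [0.5821, 0.122, 0.1456]
tool_rot: [-0.0, 0.999, 0.04, -0.0]
contact_force: [-0.9, -0.4, -1.9]
gripper_width: 0.216
grasp_force: 58.6
t: 25.38
eef_pos: [0.5806, 0.1199, 0.1071]
tool_rot: [0.0, 0.999, 0.039, -0.0]
contact_force: [0.5, 0.8, -1.8]
gripper_width: 0.215
grasp_force: 58.6
(0, array([0., 0.]), 0.0, array([0., 0.]), nan)
(0, array([0., 0.]), 0.0, array([0., 0.]), nan)
(79, array([479.2,  31.9]), -31.6, array([14.2, 32. ]), 56.9) [0.58122321 0.12014014 0.10770707]
red [254. 149.] (124, array([636.8,  94.4]), 5.2, array([44.6, 19.6]), 62.2)
blue [367. 141.] (143, array([ 649.7, -188.9]), 3.8, array([49.5, 18.4]), 62.2)
orange [379. 112.] (72, array([ 731.3, -224.9]), 87.9, array([28.6, 26.4]), 31.8)
orange [344. 115.] (107, array([ 724.3, -135.4]), 89.9, array([41.2, 28.9]), 32.8)
orange [307. 119.] (110, array([715.8, -39.6]), -72.9, array([33. , 44.2]), 32.4)
orange [271. 123.] (108, array([709.8,  54.4]), -84.3, array([28.3, 42.4]), 32.1)
orange [286. 219.] (95, array([455.3,  23.1]), 10.6, array([62.3, 24.6]), 57.4)
  return _methods._mean(a, axis=axis, dtype=dtype,
  ret = ret.dtype.type(ret / rcount)
```

View pics/w9.png

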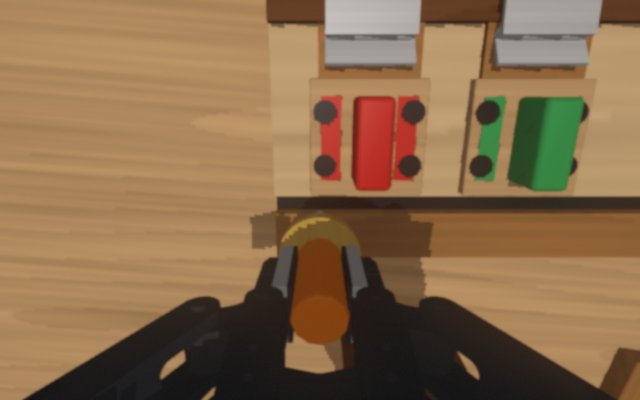

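```bash
python3 - <<'E'
from h import *
f=np.load("pics/last.npz");p,K,T=f["p"],f["K"],f["T"]
g=cv2.cvtColor(p,cv2.COLOR_RGB2GRAY)
print(g[190:218,300],g[190:218,440],sep="\n");print(g[205:222,316:325])
c,s=np.cos(.0768),np.sin(.0768);O=np.array([642.1,-46.5])
def J(px,z):
    w=onz(px,z,K,T)[0]*1000-O;return np.round([c*w[0]+s*w[1],-s*w[0]+c*w[1]],1)
for u in(300,440,600):
    print(u,[ (v,J((u,v),.024)) for v in (196,197,198,208,209,210)])
e=get_obs()["eef_pos"][:2]*1000-O;print("tcp jig",c*e[0]+s*e[1],-s*e[0]+c*e[1])
for v in (210,211,212,213):print(v,J((320,v),.0376))
E
python3 -c "
import cv2;i=cv2.imread('pics/w9.png')[180:250,270:370];cv2.imwrite('pics/w9c.png',cv2.resize(i,(700,490),interpolation=cv2.INTER_CUBIC))"
```

```text
[159 160 160 161 159 146 115  76  54  52  51  50  49  49  48  49  48  48
  53  59  64  66  67  69  71  71  72  74]
[156 158 158 159 156 144 112  73  48  45  46  45  45  46  45  44  44  45
  50  57  63  66  73  87 100 104 103 101]
[[ 38  39  37  37  38  37  37  37  37]
 [ 38  37  36  38  37  38  37  37  38]
 [ 40  39  39  39  39  38  37  38  38]
 [ 43  42  43  43  43  45  43  43  43]
 [ 53  54  55  56  55  55  53  52  51]
 [ 63  67  70  71  71  69  65  63  59]
 [ 73  78  82  83  83  81  74  68  64]
 [ 78  83  85  85  84  84  79  74  69]
 [ 81  83  84  83  83  83  82  78  74]
 [ 82  81  80  79  80  80  81  80  78]
 [ 82  81  79  79  80  80  80  79  79]
 [ 92  91  91  91  90  91  90  88  86]
 [115 114 115 114 115 115 114 112 107]
 [133 135 135 136 135 136 135 133 131]
 [136 137 140 140 141 140 140 139 138]
 [124 126 129 130 129 129 129 129 129]
 [111 105 107 107 108 107 107 106 107]]
300 [(196, array([-40.1, 184.3])), (197, array([-40.8, 184.3])), (198, array([-41.4, 184.3])), (208, array([-48.3, 184.4])), (209, array([-49. , 184.4])), (210, array([-49.7, 184.4]))]
440 [(196, array([-40.1,  92.7])), (197, array([-40.8,  92.7])), (198, array([-41.4,  92.6])), (208, array([-48.3,  92. ])), (209, array([-49. ,  91.9])), (210, array([-49.7,  91.8]))]
600 [(196, array([-40.1, -11.9])), (197, array([-40.8, -12. ])), (198, array([-41.5, -12.2])), (208, array([-48.3, -13.7])), (209, array([-49. , -13.8])), (210, array([-49.7, -14. ]))]
tcp jig -47.588767131777985 170.91077775219551
210 [-45.3 171.2]
211 [-46.  171.2]
212 [-46.6 171.2]
213 [-47.3 171.2]
```

View pics/w9c.png

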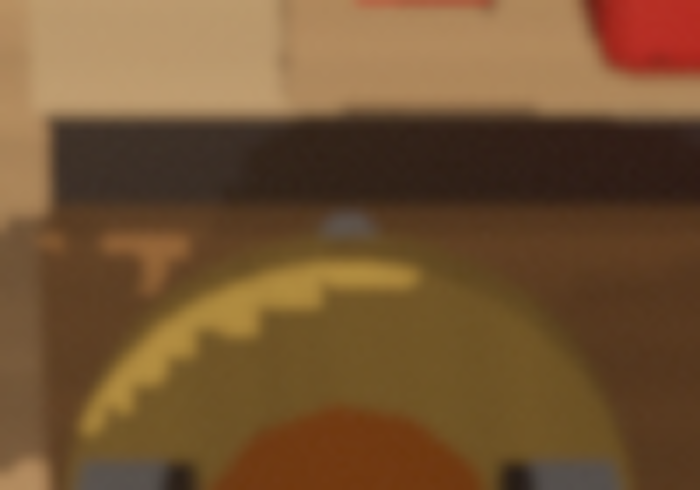

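The tip front edge is at (320,210) and the groove's far edge at row 196. The tip is about 2 mm short of the groove centre, so I'll correct that and lower.

```bash
python3 -m creep '[[-1,2,0.2,-6,0,0,0],[-1,0,0,-6,0,0,0],[-1,0,0,-5,0,0,0],[-1,0,0,0,0,0,0]]'; python3 -m creep '[[-1,0,0,-3,0,0,0],[-1,0,0,0,0,0,0]]'; python3 -m creep '[[-1,0,0,-2,0,0,0],[-1,0,0,0,0,0,0]]'; python3 -m creep '[[-1,0,0,-1,0,0,0],[-1,0,0,0,0,0,0]]'
```

```text
t: 25.98
eef_pos: [0.5825, 0.1204, 0.0888]
tool_rot: [0.0, 0.999, 0.039, -0.001]
contact_force: [-0.2, -1.1, -1.2]
gripper_width: 0.216
grasp_force: 58.6
t: 26.22
eef_pos: [0.5829, 0.1205, 0.0863]
tool_rot: [0.0, 0.999, 0.039, -0.0]
contact_force: [0.7, -0.7, -0.5]
gripper_width: 0.215
grasp_force: 58.6
t: 26.48
eef_pos: [0.5829, 0.1204, 0.0844]
tool_rot: [0.0, 0.999, 0.039, -0.0]
contact_force: [-0.6, -0.3, -0.3]
gripper_width: 0.217
grasp_force: 58.6
t: 26.72
eef_pos: [0.583, 0.1205, 0.0836]
tool_rot: [-0.0, 0.999, 0.039, 0.0]
contact_force: [0.5, 0.2, -0.6]
gripper_width: 0.215
grasp_force: 58.6
```

```bash
python3 -m creep '[[-1,0,0,-1,0,0,0],[-1,0,0,0,0,0,0]]'; python3 -m creep '[[-1,0,0,-0.5,0,0,0],[-1,0,0,0,0,0,0]]'
```

```text
t: 26.98
eef_pos: [0.5834, 0.1206, 0.0834]
tool_rot: [-0.0, 0.999, 0.039, 0.0]
contact_force: [-1.8, 0.1, 6.1]
gripper_width: 0.22
grasp_force: 59.0
t: 27.22
eef_pos: [0.5835, 0.1206, 0.0833]
tool_rot: [-0.0, 0.999, 0.039, 0.001]
contact_force: [-2.2, -0.9, 8.1]
gripper_width: 0.22
grasp_force: 59.2
```

The tip is on the floor (TCP 83.3 ↔ tip 14). Now the groove run at 40 mm/s.

```bash
python3 -m creep '[[-1,0,2,0.3,0,0,0],[-1,0,0,0,0,0,0],[-1,0.3,-4,0,0,0,0],[-1,0.38,-5,0,0,0,0],[-1,0.38,-5,0,0,0,0]]'; python3 -m creep '[[-1,0.38,-5,0,0,0,0],[-1,0.38,-5,0,0,0,0],[-1,0.38,-5,0,0,0,0],[-1,0.38,-5,0,0,0,0],[-1,0.38,-5,0,0,0,0]]'; python3 -m creep '[[-1,0.38,-5,0,0,0,0],[-1,0.38,-5,0,0,0,0],[-1,0.38,-5,0,0,0,0],[-1,0.38,-5,0,0,0,0],[-1,0.38,-5,0,0,0,0]]'
```

```text
t: 27.85
eef_pos: [0.585, 0.1101, 0.0834]
tool_rot: [-0.001, 0.999, 0.039, 0.001]
contact_force: [-0.1, 2.9, 5.3]
gripper_width: 0.216
grasp_force: 59.0
t: 28.48
eef_pos: [0.587, 0.085, 0.0834]
tool_rot: [-0.001, 0.999, 0.039, 0.001]
contact_force: [-0.5, 4.1, 5.7]
gripper_width: 0.217
grasp_force: 59.0
t: 29.1
eef_pos: [0.5889, 0.06, 0.0834]
tool_rot: [-0.001, 0.999, 0.039, 0.001]
contact_force: [-0.6, 4.3, 6.1]
gripper_width: 0.218
grasp_force: 59.0
```

```bash
python3 -m creep '[[-1,0.38,-5,0,0,0,0],[-1,0.38,-5,0,0,0,0],[-1,0.38,-5,0,0,0,0],[-1,0.38,-5,0,0,0,0],[-1,0.38,-5,0,0,0,0]]' | sed -n '2p;4p'; python3 -m creep '[[-1,0.38,-5,0,0,0,0],[-1,0.38,-5,0,0,0,0],[-1,0.38,-5,0,0,0,0],[-1,0.38,-5,0,0,0,0],[-1,0.38,-5,0,0,0,0]]' | sed -n '2p;4p'; python3 -m creep '[[-1,0.38,-5,0,0,0,0],[-1,0.38,-5,0,0,0,0],[-1,0.38,-5,0,0,0,0],[-1,0.38,-5,0,0,0,0],[-1,0.38,-5,0,0,0,0]]' | sed -n '2p;4p'; python3 -m creep '[[-1,0.38,-5,0,0,0,0],[-1,0.38,-5,0,0,0,0],[-1,0.38,-5,0,0,0,0],[-1,0.38,-5,0,0,0,0],[-1,0.38,-5,0,0,0,0]]' | sed -n '2p;4p'
```

```text
eef_pos: [0.5909, 0.035, 0.0834]
contact_force: [-0.4, 3.7, 5.9]
eef_pos: [0.5928, 0.01, 0.0834]
contact_force: [0.0, 3.9, 5.7]
eef_pos: [0.5947, -0.015, 0.0834]
contact_force: [-0.1, 4.3, 6.3]
eef_pos: [0.5966, -0.04, 0.0834]
contact_force: [-0.9, 3.8, 6.6]
```

```bash
python3 -m creep '[[-1,0.38,-5,0,0,0,0],[-1,0.38,-5,0,0,0,0],[-1,0.38,-5,0,0,0,0],[-1,0.38,-5,0,0,0,0],[-1,0.38,-5,0,0,0,0]]' | sed -n '2p;4p'; python3 -m creep '[[-1,0.38,-5,0,0,0,0],[-1,0.38,-5,0,0,0,0],[-1,0.38,-5,0,0,0,0],[-1,0.38,-5,0,0,0,0],[-1,0.38,-5,0,0,0,0]]' | sed -n '2p;4p'; python3 -m creep '[[-1,0.38,-5,0,0,0,0],[-1,0.38,-5,0,0,0,0],[-1,0.38,-5,0,0,0,0],[-1,0.38,-5,0,0,0,0],[-1,0.38,-5,0,0,0,0]]' | sed -n '2p;4p'
```

```text
eef_pos: [0.5985, -0.065, 0.0833]
contact_force: [-1.2, 5.1, 6.1]
eef_pos: [0.6004, -0.09, 0.0834]
contact_force: [-0.7, 4.5, 6.4]
eef_pos: [0.6023, -0.1149, 0.0834]
contact_force: [-0.5, 4.3, 7.8]
```

```bash
python3 -m creep '[[-1,0.38,-5,0,0,0,0],[-1,0.38,-5,0,0,0,0],[-1,0.38,-5,0,0,0,0],[-1,0.38,-5,0,0,0,0],[-1,0.38,-5,0,0,0,0]]' | sed -n '2p;4p'; python3 -m creep '[[-1,0.38,-5,0,0,0,0],[-1,0.38,-5,0,0,0,0],[-1,0.38,-5,0,0,0,0],[-1,0.38,-5,0,0,0,0],[-1,0.38,-5,0,0,0,0]]' | sed -n '2p;4p'; python3 -m creep '[[-1,0.38,-5,0,0,0,0],[-1,0.38,-5,0,0,0,0],[-1,0.38,-5,0,0,0,0],[-1,0.38,-5,0,0,0,0],[-1,0.38,-5,0,0,0,0]]' | sed -n '2p;4p'; python3 -m creep '[[-1,0.38,-5,0,0,0,0],[-1,0.38,-5,0,0,0,0],[-1,0.38,-5,0,0,0,0],[-1,0.38,-5,0,0,0,0],[-1,0.38,-5,0,0,0,0]]' | sed -n '2p;4p'; python3 -m creep '[[-1,0.38,-5,0,0,0,0],[-1,0.3,-3,0,0,0,0],[-1,0,0,0,0,0,0],[-1,0,0,0,0,0,0]]'
```

```text
eef_pos: [0.6041, -0.1399, 0.0834]
contact_force: [-0.2, 4.1, 6.2]
eef_pos: [0.6061, -0.1649, 0.0834]
contact_force: [0.7, 4.3, 6.9]
eef_pos: [0.608, -0.1899, 0.0834]
contact_force: [-0.5, 3.7, 7.3]
eef_pos: [0.6098, -0.2149, 0.0833]
contact_force: [0.0, 4.6, 7.8]
t: 36.48
eef_pos: [0.6105, -0.2236, 0.0834]
tool_rot: [-0.0, 0.999, 0.039, 0.001]
contact_force: [-0.2, 4.4, 6.5]
gripper_width: 0.215
grasp_force: 59.2
```

```bash
python3 -m creep '[[-1,0,0,16,0,0,0],[-1,0,0,30,0,0,0],[-1,0,0,20,0,0,0],[-1,-24,39.1,0,0,0,0],[-1,-24,39.1,0,0,0,0]]'|sed -n 2p; python3 -m creep '[[-1,-24,39.1,0,0,0,0],[-1,-24,39.1,0,0,0,0],[-1,-24,39.1,0,0,0,0],[-1,-24,39.1,0,0,0,0],[-1,-23.7,39.1,0,0,0,0]]'|sed -n 2p;python3 -m creep '[[-1,0,0,0,0,0,0],[-1,0,0,0,0,0,0],[-1,0,0,0,0,0,0]]'; python3 wo.py pics/w10.png
```

```text
eef_pos: [0.5609, -0.1461, 0.149]
eef_pos: [0.441, 0.05, 0.1489]
t: 38.1
eef_pos: [0.4424, 0.048, 0.1485]
tool_rot: [0.0, 0.999, 0.038, 0.0]
contact_force: [0.5, -0.0, -1.0]
gripper_width: 0.218
grasp_force: 58.9
(0, array([0., 0.]), 0.0, array([0., 0.]), nan)
(1, array([448.4,  47.3]), 0.0, array([0., 0.]), 92.9)
(9540, array([442.6,  50.1]), 10.0, array([80.7, 80.4]), 57.2) [0.44227843 0.04802025 0.14837411]
  return _methods._mean(a, axis=axis, dtype=dtype,
  ret = ret.dtype.type(ret / rcount)
```

View pics/w10.png

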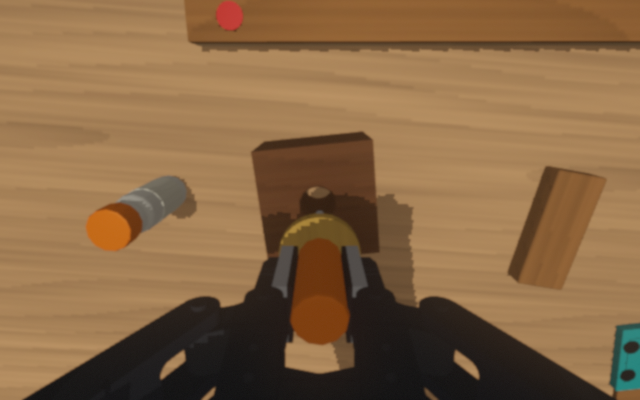

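The hole is at (318,205), with the tip (320,212) just over it. I'll correct +1.7 mm in y and lower.

```bash
python3 -m creep '[[-1,0,1.8,0,0,0,0],[-1,0,0,-15,0,0,0],[-1,0,0,-8,0,0,0],[-1,0,0,0,0,0,0]]'; python3 -m creep '[[-1,0,0,-12,0,0,0],[-1,0,0,-12,0,0,0],[-1,0,0,0,0,0,0]]'; python3 -m creep '[[-1,0,0,-12,0,0,0],[-1,0,0,-10,0,0,0],[-1,0,0,-4,0,0,0],[-1,0,0,0,0,0,0]]'
```

```text
t: 38.65
eef_pos: [0.4408, 0.0508, 0.1242]
tool_rot: [0.0, 0.999, 0.039, -0.001]
contact_force: [0.1, -0.7, -1.2]
gripper_width: 0.219
grasp_force: 58.8
t: 39.02
eef_pos: [0.4408, 0.0508, 0.1002]
tool_rot: [0.0, 0.999, 0.039, -0.001]
contact_force: [-0.2, -0.5, -0.6]
gripper_width: 0.217
grasp_force: 58.8
t: 39.52
eef_pos: [0.4415, 0.051, 0.075]
tool_rot: [0.0, 0.999, 0.039, -0.0]
contact_force: [-0.5, 0.5, -0.4]
gripper_width: 0.218
grasp_force: 58.8
```

```bash
python3 -m creep '[[-1,0,0,-1.5,0,0,0],[-1,0,0,-1,0,0,0],[-1,0,0,0,0,0,0]]'|sed -n '2p;4p'; python3 -m creep '[[-0.2,0,0,0,0,0,0],[-0.2,0,0,0,0,0,0],[0.1,0,0,0,0,0,0],[0.1,0,0,0,0,0,0]]'; python3 -m creep '[[0.1,0,0,25,0,0,0],[0.1,0,0,50,0,0,0],[0.1,0,0,50,0,0,0],[0.1,-20,-50,30,0,0,0],[0.1,-20,-50,0,0,0,0]]'|sed -n 2p; python3 -m creep '[[0.1,0,-50,0,0,0,0],[0.1,0,-50,0,0,0,0],[0.1,0,-50,0,0,0,0],[0.1,0,-50,0,0,0,0],[0.1,0,-50,0,0,0,0]]'|sed -n 2p; python3 -m creep '[[0.1,-20,-50,0,0,0,0],[0.1,-20,-50,0,0,0,0],[0.1,-20,-50,0,0,0,0],[0.1,0,0,0,0,0,0]]'|sed -n 2p; python3 scan.py red green blue
python3 - <<'E'
from h import *
p,d,K,T=grab("top");W=cloud(d,K,T);cv2.imwrite("pics/fin.png",p[:,:,::-1])
cv2.imwrite("pics/finc.png",cv2.resize(p[100:260,200:440,::-1],(780,520),interpolation=cv2.INTER_CUBIC))
for n,(u,v) in dict(stand=(275,226),offcut=(353,232),glue=(224,232)).items():
    m=np.zeros(d.shape,bool);m[v-26:v+27,u-26:u+27]=1
    if n=="glue":m[:,245:]=0
    lo,hi=(.012,.025) if n=="offcut" else (.08,.12)
    print(n,rect(W,m,lo,hi))
E
```

```text
eef_pos: [0.4418, 0.051, 0.0729]
contact_force: [-0.5, -0.2, -1.5]
t: 40.4
eef_pos: [0.4417, 0.051, 0.0729]
tool_rot: [0.0, 0.999, 0.039, 0.0]
contact_force: [0.1, 0.5, -0.1]
gripper_width: 0.552
grasp_force: 0.0
eef_pos: [0.403, -0.0499, 0.2304]
eef_pos: [0.4015, -0.3005, 0.2279]
eef_pos: [0.3384, -0.4531, 0.2277]
red [254. 152.] (174, array([630.3,  94. ]), 4.9, array([55.8, 20.1]), 61.8)
blue [367. 141.] (143, array([ 649.7, -188.5]), 5.0, array([49.5, 18.5]), 62.6)
stand (64, array([441. ,  49.9]), -1.0, array([17.4, 19. ]), 113.1)
offcut (606, array([ 420.2, -150.4]), -5.8, array([ 40.2, 100. ]), 19.6)
glue (107, array([427. , 170.9]), 88.0, array([25.3, 24.1]), 94.4)
```

View pics/finc.png

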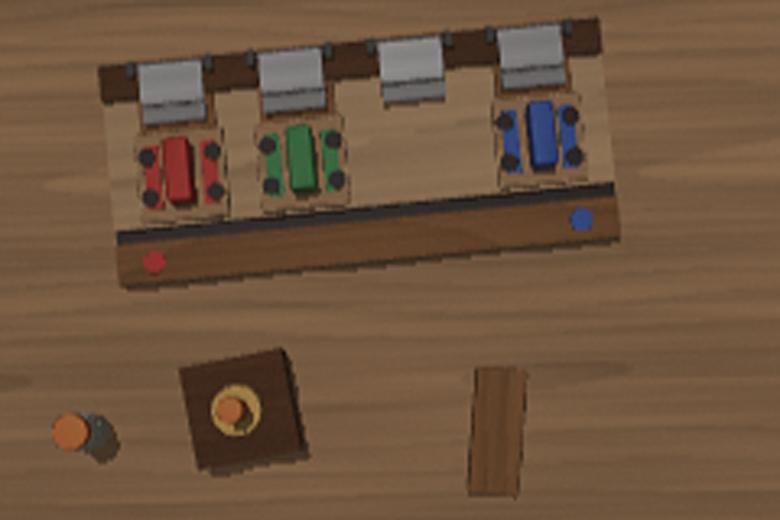

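Run:
```python
from h import *
p,d,K,T=grab("top");W=cloud(d,K,T)*1000
c,s=np.cos(.0768),np.sin(.0768);X=W[...,0]-642.1;Y=W[...,1]+46.5;jx,jy=c*X+s*Y,-s*X+c*Y
for n,y in dict(red=142.5,green=47.5,blue=-142.5).items():
    a=(abs(jy-y)<45)&(jx<20)&(jx>-55)
    b=a&(W[...,2]>59)&(W[...,2]<67);e=a&(W[...,2]>29.5)
    r=cv2.minAreaRect(np.c_[jx[b],jy[b]].astype(np.float32))
    t=[round(float(np.percentile(jx[e&(abs(jy-y-o)<9)],2)),1) for o in(-25,25)]
    print(n,np.round(r[0],1),np.round(r[1],1),round(r[2],1),"tail x",t,"y",np.percentile(jy[e],[1,99]).round(1))
```

```text
red [ -4.  140.9] [46.6 20.1] 0.7 tail x [-38.0, -37.8] y [106.7 175.4]
green [-4.2 45.6] [48.5 19.9] 0.4 tail x [-37.2, -37.5] y [11.5 79.9]
blue [  -3.8 -142.2] [19.7 48. ] 88.8 tail x [-37.5, -38.2] y [-176.7 -108. ]
```

All three boards have their tails at about x -38 and sit square and centred. The stylus hangs in its stand, and the glue stick and offcut haven't moved. Handing in.

```bash
python3 -c "
from station import *
print(hand_in())"
```

```text
the job is handed in; nothing more can be done
None
```

The job is handed in, with no verdict returned: the red, green and blue boards (yellow was absent) are home in clips 1, 2 and 4, the stylus ran the whole groove at about 4 cm/s and is back upright in its stand, and the glue stick and offcut were not moved.

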